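# Check the lid switch of a bench incubator, then close and catch its lid

## Task

The small incubator stands open with two culture dishes in it, and its lid switch has to be proved before it is left overnight. With the lid still open, press the roller lever of the switch at the back just until it clicks, without driving it on into its overtravel, and let it spring back. Then bring the lid down and press its front until the wire loop snaps in under the sprung gate of the catch and the lid stays fully shut, leaving the dishes in it and the bottle and timer next to it where they are.

Things in the scene. Friction and masses are not known exactly. Their poses are not given: they have to be found in the camera images.
- incubator: white bench incubator, fixed, 235 mm deep (x), 230 wide (y), rim 85 high, walls 12. Origin: centre of its underside; x points to its back (hinge side), y to its left, z up. From the front: wall with the catch, open steel chamber (x -105 to -3 mm, floor 31 high), sunken grey deck with the switch (x +3 to +105, 48 high), rear wall with hinges.
- switch_lever (a joint): lever of the black microswitch at the back, 40 mm long, pivot in front of the roller. rad: 0 free (up), grows as the roller goes down, 0.1 rad = 4 mm. Clicks at 0.165 (6.6 mm); past 0.285 (11.4 mm) is overtravel, forbidden; end stop 0.36. At the roller 1.6 N at first touch, 3.6 N at 4 mm, giving way through the click to 1.3 N at 9.5 mm, then rising. Springs back when let go. The shut lid holds it near 0.225.
- roller_center (a point): centre of the free-running grey roller (11 mm in diameter, 8 mm long along y) on the switch lever; moves with it. With the lever free it is at x +64, y +45, z +91 mm in the incubator's frame, its top 12 mm above the rim; the lever pivot is at x +25, z +82. It is 49 mm in front of the hinge axis and the open lid leans over it, so a tool must come in slanting from the front.
- lid (a joint): lid angle, rad: 0 fully shut, grows as it opens; starts 1.17 to 1.25 (about 70 degrees), end stop 1.27. The hinge has friction: the lid (0.4 kg) stays at any angle. Moving it takes 1 to 4 N at its front, and up to 10 N for the last 30 mm, where the loop pushes the gate open.
- lid_front (a point): point on the outer face of the lid, mid-width on its flat white front rail (45 mm deep, whole width), 213 mm from the hinge axis, 20 mm from the front edge. The lid is 16 mm thick: its outer face lies 14 mm above, its underside 2 mm below the plane through the hinge axis. Shut, the point is 104 mm above the bench. Its z axis is the outer normal, its x axis points to the hinge.
- lid_hinge (a point): middle of the lid's hinge axis (along the incubator's y), at x +113, z +90 mm in the incubator's frame; axes those of the incubator
- gate (a joint): sprung gate of the catch on the middle of the front wall, rad: 0 closed (level, against the hook's nose), to 1.35 as it is pushed down into the hook. The loop pushes it to about 1.1; it springs back to 0 above the loop's bar when the lid is shut
- catch (a point): middle of the gate when closed, at x -133, z +77 mm in the incubator's frame; axes those of the incubator
- loop_bar (a point): middle of the 5 mm bar of the wire loop on the lid's front edge, 31 mm long along y; with the lid shut it lies 21 mm below point catch, inside the hook
- dish_left_center (a point): centre of the left culture dish in the chamber, 90 mm in diameter, 16 mm high, lying on the chamber floor
- dish_right_center (a point): centre of the right culture dish, same size
- oil_bottle: small amber dropper bottle with a black cap to the right of the incubator, 29 mm in diameter, 78 mm high; origin in the middle of its underside
- bench_timer: flat bench timer in front of the incubator, 62 x 66 x 17 mm; origin in the middle of its underside

How it is judged:
By the outcome, as a careful person would: the job done as asked, in the order asked, and still so for the second after the job is handed in, with the robot touching nothing.
It also fails if it takes over 58 s, if anything falls off the work surface, if the arm or the gripper's body presses on something with over 40 N, if the wrist force passes 120 N, or if a joint passes its speed limit or range.

## Robot

A 6-joint arm with a two-finger parallel gripper is mounted at the origin on a cart in front of the work surface, level with it; the furniture and walls round the work are solid. World frame = base frame: x ahead of the robot, y to its left, z up, the work surface at z = 0. Lengths are in mm, angles in degrees, forces in N, time in s.
With the tool pointing down it reaches from about 350 to 850 mm from the base axis. Payload 8.1 kg.
Tool frame: the origin (TCP) lies between the finger pads; the fingertips stand 14 mm ahead of it and the grasp point (between the pads) lies 5 mm behind it; z points along the fingers, x is the direction in which the jaws open and shut, and the axes are right-handed (so a half turn about z gives the same grasp; the last joint's range is limited). The gripper opens to 85 mm and grips with 20 to 120 N. Pads are 22 mm wide; open, the fingers measure 114 mm over their backs; the gripper's body (76 mm by 85 mm) begins 54 mm behind the grasp point. The pads swing forward as they close: fully open they stand 13 mm farther back than shut.
Start: joints at [65.581, 7.471, 85.268, -0, 87.261, -4.893], TCP at [200.523, 565.505, 245.292] pointing down, gripper open.
Joint ranges: [-169.43, 169.43], [-51.17, 129.36], [1.28, 143.12], [-76.62, 256.62], [0, 156.53], [-152.29, 152.29]. Speed limits (degrees/s): [136.94, 136.94, 159.86, 180, 180, 180].

## Interface

Orientations are given as [roll, pitch, yaw] about the fixed x, y, z axes, in that order (R = Rz(yaw) Ry(pitch) Rx(roll)).
In Python, from bench import r, vision, job gives the robot as it stands.
- The arm moves only by the tool send_rows, never from a script. Its arguments are lists of equal length, an entry for each row: "dp": the shift along the world's x, y, z in mm, a list of three; "rot": the turn, a rotation vector about the world's x, y, z in rad, a list of three. In form: {"dp": [[tx, ty, tz], ...], "rot": [[wx, wy, wz], ...]}. A call has 1 to 5 rows; each row is the pose to reach, as a shift and turn from the pose commanded when the call began; what a row does not reach only later rows make up. A row lasts 1/8 s, in which the tool goes at most 62.5 mm and 10.7 degrees, less where a joint would pass 70% of its speed; a pose out of reach is approached as far as the arm can. A call with a gripper value outside its range is refused whole. "jaw" is the finger opening in mm, from 0 to 85.4, set as the call begins (left out, the last holds). The fingers move at their own pace and stop on an object; "force" is the grip in N (left out, the last holds). Time passes only in rows, so rows that repeat a pose let the fingers close. It gives the time, the measured TCP pose, the force and the opening at its end, in the units of the state.
- r.sense(): the state, without advancing time (a new reading comes with each control period).
- vision.snapshot(name): name is "scene" or "side" or "wrist"; returns a dict with "pixels" (400x640x3 uint8, red, green, blue), "depth" (400x640 float32, mm along the optical axis (not along the pixel's ray), 0 where there is no reading), "intrinsics" (3x3 intrinsics, pixels), "world_from_camera" (4x4, takes a point from camera to world coordinates); the wrist camera has in their place "T_tool_cam" (4x4, takes a point from camera to tool coordinates, whose origin is the TCP and whose axes are the tool frame's). Camera axes: x right, y down, z forward; pixel columns grow to the right and rows downward; lengths in mm; the calibration is good to about 2 mm. A picture is of the moment at which its call begins: read the wrist's pose just before it.
- job.hand_in(): hands the job in, once; it reports no verdict.
The state is a dict: "time": time; "joint_pos": joint angles; "qd": joint speeds; "joint_efforts": joint torques, N m; "tool_pos": TCP position; "tcp_rot": TCP orientation; "ft_force": force on the tool from outside, world axes, zero at the start; "wrist_torque": the same for the moment, N m; "finger_gap": finger opening in mm.
Only numpy, scipy, OpenCV 4.12 (cv2) and the standard library are available. Lean on these libraries where they do the work, as an engineer would, in place of code of your own. Each camera call takes 0.05 s, during which the arm holds its last target.

## Working session

There is one attempt and no reset: what is moved stays moved. The work goes in short steps, Python scripts to look and compute and a tool call to move; the robot and the scene stay as the last step left them, time stands still between calls to the robot, and variables do not carry over. Pictures are saved under pics/ and viewed, and the job is handed in when it is done.

Besides the shell and the picture viewer there is one more tool, called as name(argument=value, ...) on one line, values as JSON. send_rows: Moves the arm, as the interface text tells. Its arguments: {"type":"object","properties":{"dp":{"type":"array"},"rot":{"type":"array"},"jaw":{"type":"number"},"force":{"type":"number"}},"required":["dp","rot"]}

```bash
ls; mkdir -p pics; python3 - <<'E'
from bench import r, vision, job
import cv2,numpy as np
s=r.sense();print(s)
for n in ("scene","side","wrist"):
    d=vision.snapshot(n);cv2.imwrite(f"pics/{n}0.png",d["pixels"][:,:,::-1]);np.savez(f"{n}0.npz",**d)
    print(n,d["intrinsics"].tolist(),[d[k].round(3).tolist() for k in d if k.startswith(("world","T_"))])
E
```

```text
pics
{'time': 0.0, 'joint_pos': array([ 6.55821049e+01,  7.51487710e+00,  8.53302180e+01,  2.60813731e-04,
        8.72605608e+01, -4.89265900e+00]), 'qd': array([-0.02274927, -0.05847705,  0.00573177, -0.02181351, -0.00366907,
       -0.13104527]), 'joint_efforts': array([ 2.95771300e-03, -5.69392061e+01, -5.00558710e+01,  5.93634786e-05,
        1.49261701e-02, -2.13213946e-05]), 'tool_pos': array([200.28937285, 565.02735347, 244.23781069]), 'tcp_rot': array([-1.79990729e+02,  1.05248647e-01,  7.04747597e+01]), 'ft_force': array([-0.39467733, -0.76117894,  0.54988623]), 'wrist_torque': array([-0.03580477,  0.00662533, -0.0404882 ]), 'finger_gap': 85.69161504622433}
scene [[486.60076583487455, 0.0, 318.32259174526666], [0.0, 486.60076583487455, 196.59737556322776], [0.0, 0.0, 1.0]] [[[0.784, -0.348, 0.514, -73.726], [-0.621, -0.453, 0.64, -376.106], [0.011, -0.821, -0.571, 665.619], [0.0, 0.0, 0.0, 1.0]]]
side [[395.14250186248154, 0.0, 325.00291936363385], [0.0, 395.14250186248154, 200.67917552914173], [0.0, 0.0, 1.0]] [[[0.827, -0.249, 0.503, 39.726], [-0.561, -0.343, 0.753, -328.121], [-0.014, -0.906, -0.424, 461.998], [0.0, 0.0, 0.0, 1.0]]]
wrist [[330.73876244825243, 0.0, 316.82980160618456], [0.0, 330.73876244825243, 197.42871613067737], [0.0, 0.0, 1.0]] [[[1.0, -0.0, -0.0, -0.96], [0.0, 0.964, 0.265, -67.308], [0.0, -0.265, 0.964, -129.36], [0.0, 0.0, 0.0, 1.0]]]
```

View pics/scene0.png

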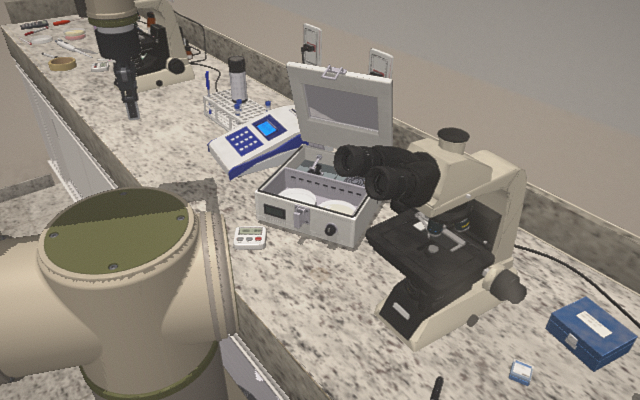

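View pics/side0.png

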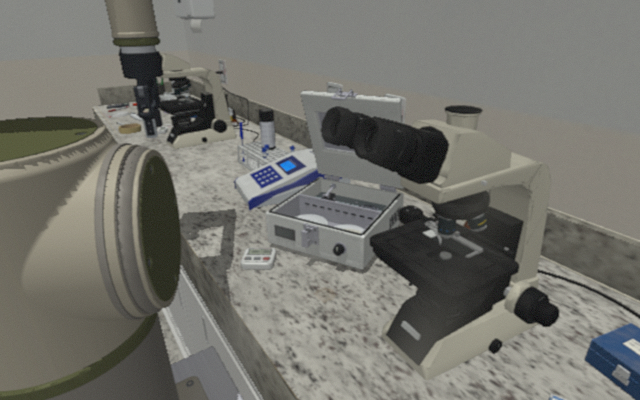

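View pics/wrist0.png

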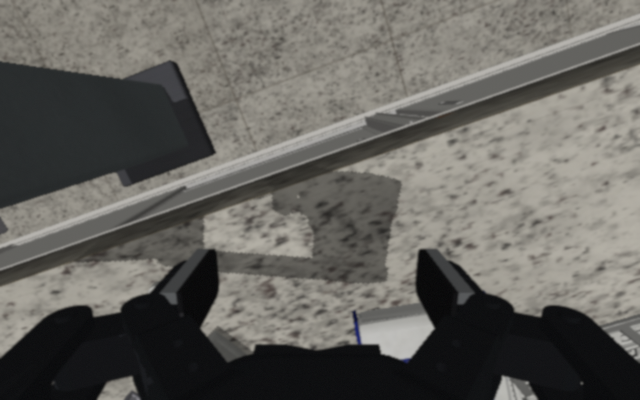

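```bash
cat > h.py <<'E'
import numpy as np,cv2
def world(d,u,v,z=None):
    K=d["intrinsics"];T=d["world_from_camera"]
    if z is None: z=d["depth"][int(round(v)),int(round(u))]
    p=np.array([(u-K[0,2])/K[0,0]*z,(v-K[1,2])/K[1,1]*z,z,1]);return (T@p)[:3]
def proj(d,P):
    K=d["intrinsics"];T=np.linalg.inv(d["world_from_camera"])
    P=np.atleast_2d(P);q=P@T[:3,:3].T+T[:3,3];return np.c_[q[:,0]/q[:,2]*K[0,0]+K[0,2],q[:,1]/q[:,2]*K[1,1]+K[1,2]]
def crop(d,x0,y0,x1,y1,f,name):
    cv2.imwrite(name,cv2.resize(d["pixels"][y0:y1,x0:x1,::-1],None,fx=f,fy=f,interpolation=cv2.INTER_CUBIC))
E
python3 - <<'E'
from h import *
d=np.load("scene0.npz");crop(d,220,55,410,255,3,"pics/s1.png")
e=np.load("side0.npz");crop(e,230,75,420,275,3,"pics/e1.png")
E
```

```text
(no output)
```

View pics/s1.png

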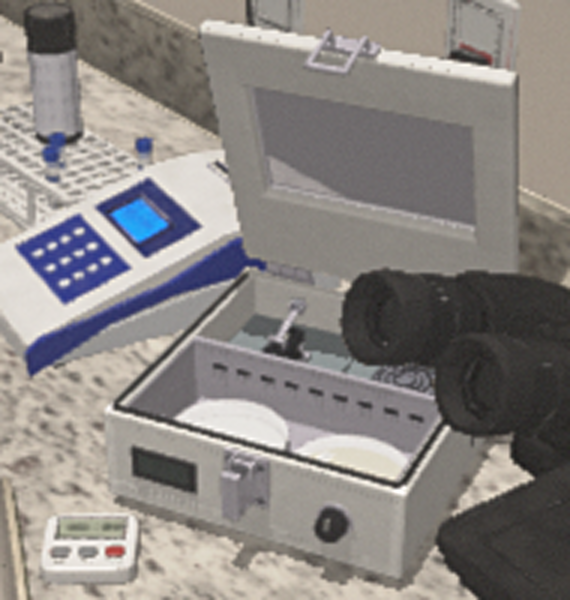

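View pics/e1.png

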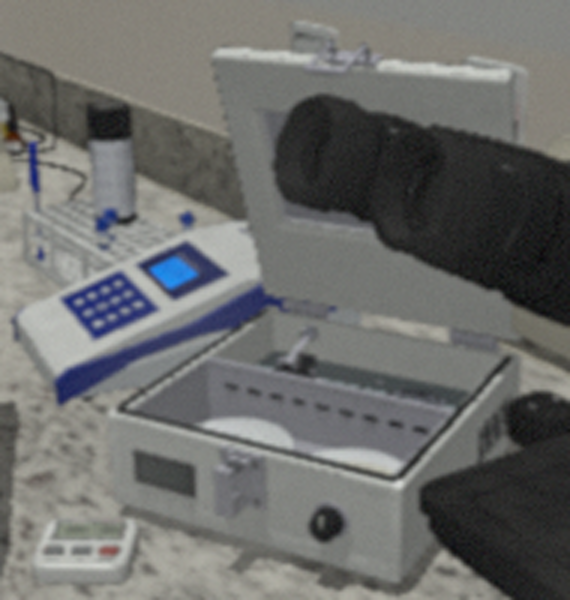

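```bash
python3 - <<'E'
from h import *
def ray(d,u,v,z):
    T=d["world_from_camera"];K=d["intrinsics"]
    dr=T[:3,:3]@np.array([(u-K[0,2])/K[0,0],(v-K[1,2])/K[1,1],1]);o=T[:3,3];return o+dr*(z-o[2])/dr[2]
s=np.load("scene0.npz");e=np.load("side0.npz")
# crop px
for nm,d,o,pts in (("scene",s,(220,55),dict(FL=(110,407,85),FR=(402,487,85),gate=(246,458,77),FRb=(397,587,0),FLb=(112,500,0),BL=(247,268,85),roller=(298,303,91))),("side",e,(230,75),dict(FL=(114,410,85),FR=(402,483,85),FRb=(398,588,0),FLb=(118,510,0),gate=(240,458,77),BR=(518,360,85),roller=(312,333,91)))):
    for k,(u,v,z) in pts.items():
        U,V=o[0]+u/3,o[1]+v/3
        print(nm,k,ray(d,U,V,z).round(1),world(d,U,V).round(1))
E
```

```text
scene FL [358.9 371.2  85. ] [357.  367.9  87.6]
scene FR [460.4 175.4  85. ] [461.3 176.3  84.1]
scene gate [405.  272.5  77. ] [400.4 266.2  82.7]
scene FRb [459.9 173.2   0. ] [458.6 171.9   1.7]
scene FLb [357.3 375.5   0. ] [356.5 374.2   1.2]
scene BL [557.9 475.4  85. ] [559.  476.9  84. ]
scene roller [549.2 397.   91. ] [543.  389.4  96.7]
side FL [357.8 367.2  85. ] [357.4 366.2  85.5]
side FR [458.9 168.4  85. ] [459.7 169.4  84.3]
side FRb [463.6 174.7   0. ] [ 4.636e+02  1.748e+02 -1.000e-01]
side FLb [356.5 372.3   0. ] [ 3.567e+02  3.725e+02 -2.000e-01]
side gate [400.8 267.6  77. ] [398.6 264.1  79.3]
side BR [649.9 261.9  85. ] [656.6 268.4  80.9]
side roller [544.6 387.1  91. ] [542.5 384.1  92.5]
```

```bash
cat >> h.py <<'E'
def Tinc(p):
    x,y,a=p;c,s=np.cos(a),np.sin(a);return np.array([[c,-s,0,x],[s,c,0,y],[0,0,1,0],[0,0,0,1.]])
def tw(p,P):
    P=np.atleast_2d(P).astype(float);T=Tinc(p);return P@T[:3,:3].T+T[:3,3]
def cloud(d,x0,y0,x1,y1):
    v,u=np.mgrid[y0:y1,x0:x1];z=d["depth"][y0:y1,x0:x1].ravel();u=u.ravel();v=v.ravel();K=d["intrinsics"]
    c=np.c_[(u-K[0,2])/K[0,0]*z,(v-K[1,2])/K[1,1]*z,z][z>0];T=d["world_from_camera"];return c@T[:3,:3].T+T[:3,3]
def lidpt(P,a): # P=(dist from hinge toward front, y, height above hinge plane)
    P=np.atleast_2d(P).astype(float);s,y,n=P.T
    return np.c_[113-s*np.cos(a)+n*np.sin(a)*1, y, 90+s*np.sin(a)+n*np.cos(a)]
E
python3 - <<'E'
from h import *
from scipy.optimize import least_squares
s=np.load("scene0.npz");e=np.load("side0.npz")
p0=np.array([519,325,np.radians(27.4)])
C=[cloud(s,220,55,410,255),cloud(e,230,75,420,275)]
R=Tinc(p0)[:2,:2]
for c in C:
    l=c.copy();l[:,:2]=(c[:,:2]-p0[:2])@R
    m=(abs(l[:,0]+117)<15)&(abs(l[:,1])<100)&(abs(l[:,1])>25)&(l[:,2]>10)&(l[:,2]<78)
    q=l[m];k=np.polyfit(q[:,1],q[:,0],1)
    for _ in range(3):
        rr=q[:,0]-np.polyval(k,q[:,1]);q=q[abs(rr)<3];k=np.polyfit(q[:,1],q[:,0],1)
    print("front slope deg",np.degrees(k[0]),"x at y0",k[1],len(q))
    m=(abs(abs(l[:,1])-115)<16)&(abs(l[:,2]-85)<4)
    print("rim z",np.median(l[m][:,2]))
    # rim lateral extents as function of x
    for x in (-90,-60,-30,0,30,60,90):
        mm=(abs(l[:,0]-x)<6)&(abs(l[:,2]-85)<4)
        y=l[mm][:,1]
        print(x,np.percentile(y[y>60],[2,98]).round(1) if (y>60).any() else None,np.percentile(y[y<-60],[2,98]).round(1)if (y<-60).any() else None)
    mm=(abs(l[:,2]-45)<35)&(abs(l[:,1]+115)<12)&(l[:,0]>-105)&(l[:,0]<100)
    if mm.any(): print("right wall",np.median(l[mm][:,1]),mm.sum())
    # lid inner face
    m=(l[:,2]>120)&(abs(l[:,1])<110)&(l[:,0]>20)&(l[:,0]<130)
    q=l[m]
    k=np.polyfit(q[:,2],q[:,0],1)
    for _ in range(6):
        rr=q[:,0]-np.polyval(k,q[:,2]);sd=max(2,1.0*rr.std());q=q[abs(rr)<sd];k=np.polyfit(q[:,2],q[:,0],1)
    print("lid ang",np.degrees(np.arctan2(1,-k[0])),np.arctan2(1,-k[0]),"x at z90",np.polyval(k,90),len(q),q[:,2].max())
def top(d): pass
E
```

```text
front slope deg 0.17465406636354025 x at y0 -127.25981187048018 1414
rim z 85.92407243462719
-90 [106.  114.3] [-111.6  -97.8]
-60 [105.6 115. ] [-111.5  -98.9]
-30 [105.  114.6] [-100.3  -98.2]
0 [ 81.  114.4] None
30 [106.4 115.2] None
60 [104.7 117.3] None
90 [ 63.3 144.8] None
right wall -111.02139563035956 383
lid ang 71.4030951275563 1.2462191060905778 x at z90 103.09576735575163 2160 328.1301661124502
front slope deg 0.2789019673005375 x at y0 -127.56231873889988 1594
rim z 84.78147677601032
-90 [103.2 113.7] [-112.7 -101.9]
-60 [104.5 112.4] [-113.2 -100.2]
-30 [103.3 113.3] [-112.8 -101.5]
0 [ 82.3 111.6] [-113.2 -103.2]
30 [102.8 111.1] [-112.5 -106.6]
60 [103.7 111.1] [-114.  -103.1]
90 [ 70.4 111. ] [-113.9  -68.2]
right wall -113.26761218620553 544
lid ang 71.34568914825304 1.2452171827414045 x at z90 101.90782200281897 2419 326.05035776182217
```

```bash
python3 - <<'E'
from h import *
s=np.load("scene0.npz");e=np.load("side0.npz")
p0=np.array([519,325,np.radians(27.4)]);R=Tinc(p0)[:2,:2]
p=np.r_[p0[:2]+R@[-9.5,0.6],np.radians(27.2)];print(p,np.degrees(p[2]));np.save("p.npy",p)
a=1.246
def draw(d,o,f,nm):
    im=cv2.resize(d["pixels"][o[1]:o[1]+200,o[0]:o[0]+190,::-1],None,fx=f,fy=f,interpolation=cv2.INTER_CUBIC)
    def L(P,c):
        q=((proj(d,tw(p,P))-o+0.0)*f).astype(int);cv2.polylines(im,[q.reshape(-1,1,2)],False,c,1)
    X,Y=117.5,115
    for z in (0,85): L([[-X,-Y,z],[X,-Y,z],[X,Y,z],[-X,Y,z],[-X,-Y,z]],(0,0,255))
    L(lidpt([[0,-Y,-2],[233,-Y,-2],[233,Y,-2],[0,Y,-2]],a),(0,255,0))
    L(lidpt([[0,-Y,14],[233,-Y,14],[233,Y,14],[0,Y,14]],a),(0,255,0))
    L([[25,45,82],[64,45,91]],(255,0,0))
    for P in ([64,45,91],[-133,0,77]):
        q=((proj(d,tw(p,P))[0]-o)*f).astype(int);cv2.circle(im,tuple(int(t) for t in q),4,(255,0,255),1)
    cv2.imwrite(nm,im)
draw(s,np.array([220,55]),3,"pics/o1.png");draw(e,np.array([230,75]),3,"pics/o2.png")
E
```

```text
[5.10289634e+02 3.21160791e+02 4.74729557e-01] 27.2
```

View pics/o1.png

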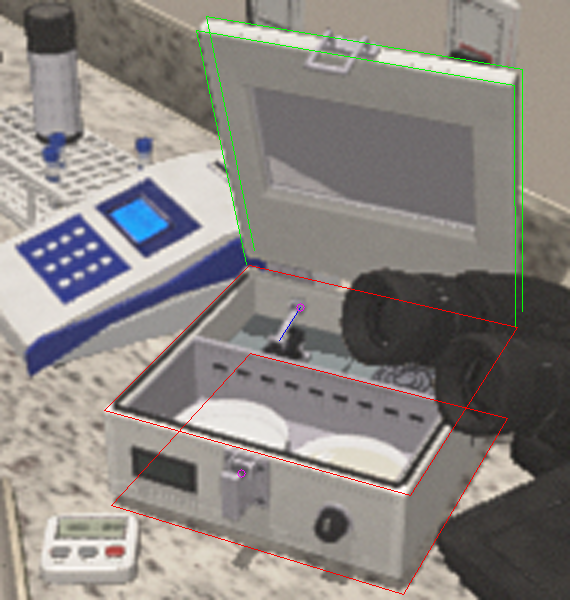

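View pics/o2.png

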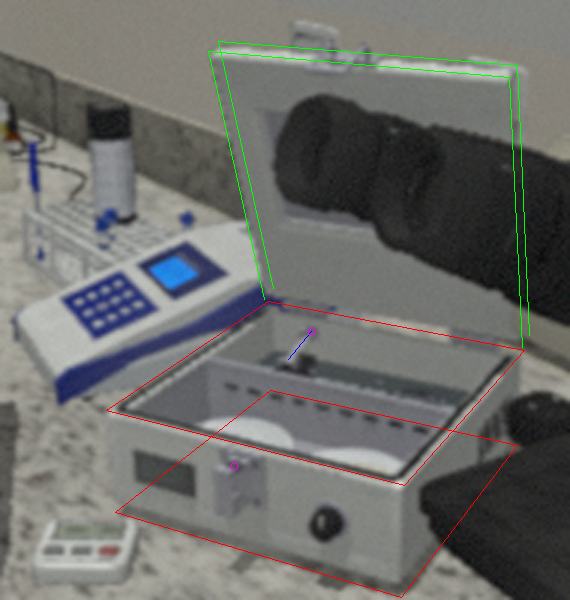

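```bash
python3 - <<'E'
from h import *
from bench import r
print([x for x in dir(r) if x[0]!='_'])
s=np.load("scene0.npz");e=np.load("side0.npz")
p=np.load("p.npy");p[:2]+=Tinc(p)[:2,:2]@[2,0];np.save("p.npy",p);print(p)
c=np.vstack([cloud(s,0,0,640,400),cloud(e,0,0,640,400)])
l=c.copy();l[:,:2]=(c[:,:2]-p[:2])@Tinc(p)[:2,:2]
for y0 in range(-260,220,20):
    m=(l[:,1]>y0)&(l[:,1]<y0+20)&(l[:,0]>-200)&(l[:,0]<120)&(l[:,2]>105)
    q=l[m];print(y0,m.sum(),q.min(0).round() if m.any() else "",q.max(0).round() if m.any() else "")
print(tw(p,[[64,45,91],[-133,0,77],lidpt([213,0,14],1.246)[0]]).round(1))
# behind the lid
m=(l[:,0]>135)&(l[:,0]<260)&(abs(l[:,1])<120)&(l[:,2]>30);print(np.percentile(l[m],[1,50,99],axis=0).round())
E
```

```text
['PlanningError', 'sense']
[5.12068467e+02 3.22074987e+02 4.74729557e-01]
-260 437 [-200. -260.  159.] [-126. -240.  203.]
-240 519 [-200. -240.  159.] [-121. -220.  170.]
-220 572 [-200. -220.  148.] [-114. -200.  170.]
-200 334 [-200. -200.  144.] [-110. -181.  168.]
-180 1 [-130. -179.  155.] [-130. -179.  155.]
-160 0  
-140 0  
-120 753 [  32. -115.  106.] [ 105. -100.  316.]
-100 890 [  32. -100.  105.] [105. -80. 316.]
-80 931 [ 32. -80. 105.] [105. -60. 317.]
-60 956 [ 33. -60. 105.] [105. -40. 316.]
-40 934 [ 32. -40. 105.] [106. -20. 316.]
-20 1033 [ -5. -20. 105.] [105.  -0. 328.]
0 1027 [ -5.   0. 105.] [105.  20. 328.]
20 899 [ 33.  20. 106.] [106.  40. 316.]
40 998 [ 35.  40. 105.] [107.  60. 316.]
60 1011 [ 33.  60. 105.] [106.  80. 316.]
80 1319 [ 35.  80. 105.] [107. 100. 316.]
100 856 [ 34. 100. 106.] [107. 118. 316.]
120 0  
140 0  
160 0  
180 0  
200 0  
[[548.4 391.4  91. ]
 [393.8 261.3  77. ]
 [563.9 348.7 296.3]]
[[ 191. -120.   30.]
 [ 222.   94.   38.]
 [ 258.  107.   88.]]
```

```bash
cat >> h.py <<'E'
from scipy.spatial.transform import Rotation as Ro
def Rtool(tilt,yaw=None):
    p=np.load("p.npy") ; yaw=p[2] if yaw is None else yaw
    t=np.radians(tilt);z=np.array([np.sin(t),0,-np.cos(t)]);x=np.array([0,1,0.]);y=np.cross(z,x)
    return Ro.from_euler('z',yaw)*Ro.from_matrix(np.c_[x,y,z])
def Rnow(s): return Ro.from_euler('xyz',s["tcp_rot"],degrees=True)
def loc(P):
    p=np.load("p.npy");P=np.array(P,float);P[:2]=(P[:2]-p[:2])@Tinc(p)[:2,:2];return P
E
python3 - <<'E'
from h import *
from bench import r
s=r.sense()
d=(Rtool(40)*Ro.from_euler('xyz',[-180,0,70.474],degrees=True).inv()).as_rotvec();print(d,np.degrees(np.linalg.norm(d)))
E
```

```text
[ 0.04799288 -0.71557929  0.78139399] 60.76955806408029
```

send_rows(dp=[[40,-29,10],[80,-58,20],[130,-90,20],[175,-122,15],[215,-150,10]], rot=[[0.007,-0.104,0.113],[0.014,-0.207,0.226],[0.02,-0.31,0.339],[0.027,-0.413,0.45],[0.034,-0.511,0.558]], jaw=0, force=40)

```text
time: 0.78
tool_pos: [416.6, 414.5, 255.3]
tcp_rot: [151.0, -3.3, 104.2]
ft_force: [-0.3, -0.1, 0.1]
finger_gap: 0.0
```

send_rows(dp=[[35,-28,-15],[60,-48,-35],[70,-56,-49],[70,-56,-49]], rot=[[0.007,-0.102,0.112],[0.014,-0.204,0.223],[0.014,-0.204,0.223],[0.014,-0.204,0.223]])

```text
time: 1.27
tool_pos: [485.2, 357.8, 204.1]
tcp_rot: [140.2, -0.0, 117.0]
ft_force: [-0.4, 0.5, -0.5]
finger_gap: -0.1
```

```bash
python3 - <<'E'
from h import *
from bench import r,vision
s=r.sense();print(s["time"],s["joint_pos"].round(1),loc(s["tool_pos"]).round(1),s["tool_pos"].round(1),s["ft_force"].round(2),s["finger_gap"])
print("rot err deg",np.degrees((Rtool(40)*Rnow(s).inv()).as_rotvec()).round(2))
for n in ("scene","wrist"):
    d=vision.snapshot(n);np.savez(f"{n}1.npz",pos=s["tool_pos"],rot=s["tcp_rot"],**d);cv2.imwrite(f"pics/{n}1.png",d["pixels"][:,:,::-1])
E
```

```text
1.275 [ 34.2 -23.3 126.2  -7.5  37.8 -78.6] [ -7.6  44.1 204.1] [485.2 357.8 204.1] [-0.35  0.48 -0.52] -0.11524705624228249
rot err deg [ 0.09 -0.2   0.16]
```

View pics/wrist1.png

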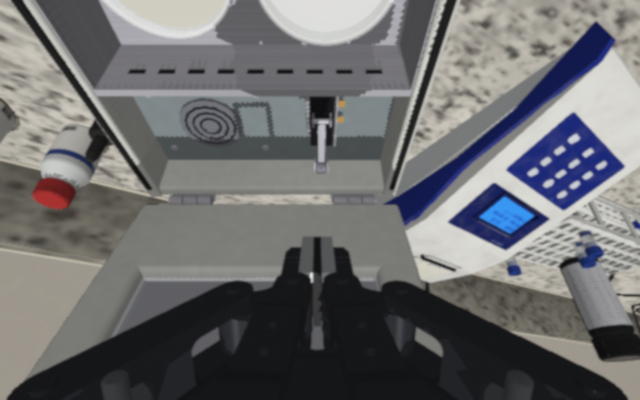

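View pics/scene1.png

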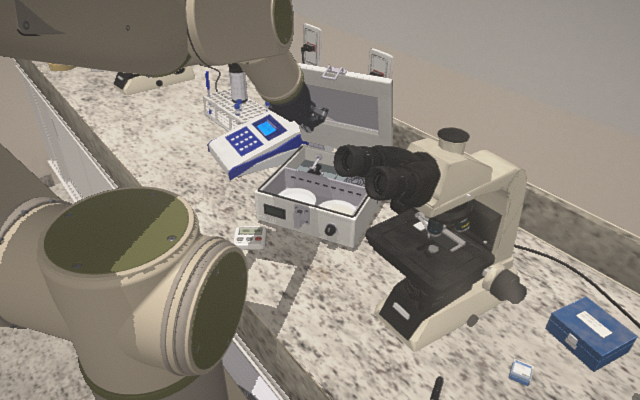

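```bash
cat >> h.py <<'E'
def wT(d):
    T=np.eye(4);T[:3,:3]=Ro.from_euler('xyz',d["rot"],degrees=True).as_matrix();T[:3,3]=d["pos"];return T@d["T_tool_cam"]
E
python3 - <<'E'
from h import *
d=dict(np.load("wrist1.npz"));d["world_from_camera"]=wT(d)
p=np.load("p.npy")
crop(d,260,80,400,280,4,"pics/w1c.png")
for u,v in ((321,164),(321,168),(317,167),(325,167),(321,140),(140,190),(405,190),(390,130),(160,150),(317,240),(305,240),(330,240)):
    w=world(d,u,v);print((u,v),loc(w).round(1))
print(proj(d,tw(p,[[64,45,91],[64,41,91],[64,49,91],[25,45,82],[105,103,85],[105,-103,85],[105,103,48],[105,-103,48]])).round(1))
E
```

```text
(321, 164) [55.4 46.6 91.3]
(321, 168) [55.9 46.6 94.9]
(317, 167) [56.3 43.5 93.6]
(325, 167) [56.  49.7 93.8]
(321, 140) [34.9 46.5 85.5]
(140, 190) [ 215.6 -194.3   -1. ]
(405, 190) [154.6 141.   44.3]
(390, 130) [ 51.6 104.2  57.6]
(160, 150) [  83.3 -101.8   49.9]
(317, 240) [-13.5  43.6 193.7]
(305, 240) [-13.5  38.4 193.6]
(330, 240) [-13.1  49.3 193.5]
[[318.9 170.8]
 [313.9 170.8]
 [323.9 170.7]
 [319.  126.8]
 [382.  194.1]
 [157.6 194.5]
 [377.8 163.3]
 [167.9 163.8]]
```

View pics/w1c.png

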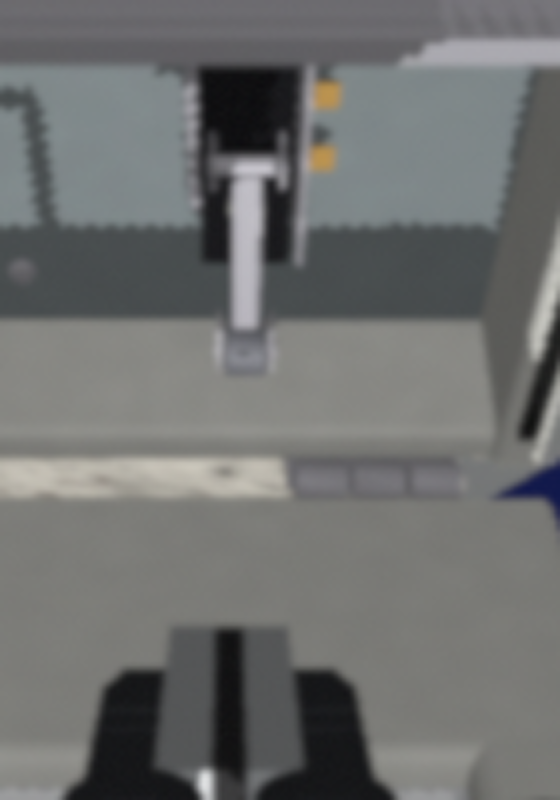

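send_rows(dp=[[15,8,-23],[31,17,-47],[46,26,-70],[46,26,-70]], rot=[[0,0,0],[0,0,0],[0,0,0],[0,0,0]])

```text
time: 1.88
tool_pos: [530.9, 386.4, 134.7]
tcp_rot: [140.2, -0.0, 117.2]
ft_force: [0.1, -0.2, -0.7]
finger_gap: 0.2
```

```bash
cat > w.py <<'E'
from h import *
from bench import r,vision
import sys
k=sys.argv[1]
s=r.sense();print(s["time"],loc(s["tool_pos"]).round(1),s["tool_pos"].round(1),s["ft_force"].round(2))
d=vision.snapshot("wrist");d.update(pos=s["tool_pos"],rot=s["tcp_rot"]);np.savez(f"wrist{k}.npz",**d)
cv2.imwrite(f"pics/wrist{k}.png",d["pixels"][:,:,::-1]);crop(d,260,100,400,280,4,f"pics/w{k}c.png")
E
python3 w.py 2
```

```text
1.875 [ 46.1  48.6 134.7] [530.9 386.4 134.7] [ 0.07 -0.23 -0.69]
```

View pics/w2c.png

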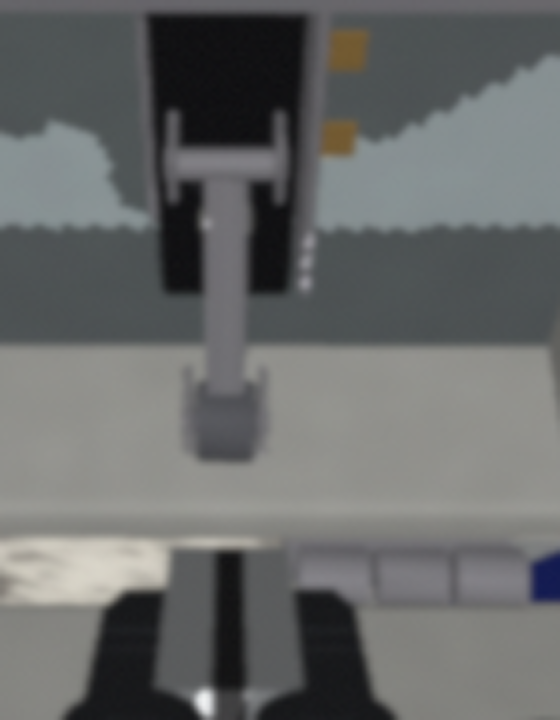

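```bash
python3 - <<'E'
from h import *
d=dict(np.load("wrist2.npz"));d["world_from_camera"]=wT(d)
f=lambda u,v:(260+u/4,100+v/4)
for u,v in ((225,395),(225,410),(225,425),(225,440),(225,452),(225,458),(200,420),(250,420),(190,552),(270,552),(190,560),(270,570),(190,640)):
    U,V=f(u,v);w=world(d,U,V);T=np.linalg.inv(wT(d)@np.linalg.inv(d["T_tool_cam"]));print((u,v),loc(w).round(1),(T@np.r_[w,1])[:3].round(1))
p=np.load("p.npy");print(proj(d,tw(p,[[64,45,91]])),f(225,422))
print(loc(d["world_from_camera"][:3,3]))
E
```

```text
(225, 395) [54.8 47.8 92.4] [ -0.9 -20.4  38. ]
(225, 410) [54.6 47.8 94.9] [ -0.9 -19.   36. ]
(225, 425) [57.1 47.8 95.6] [ -0.9 -16.6  37.1]
(225, 440) [59.3 47.8 96.6] [ -0.9 -14.3  37.7]
(225, 452) [61.1 47.8 97.3] [ -0.9 -12.4  38.3]
(225, 458) [62.3 47.8 97.5] [ -0.9 -11.4  39. ]
(200, 420) [57.  44.5 94.9] [ -4.2 -17.1  37.5]
(250, 420) [56.5 51.  95.3] [  2.4 -17.3  36.9]
(190, 552) [ 41.8  43.9 122.5] [ -4.7 -11.2   6.6]
(270, 552) [ 42.5  52.8 122.1] [  4.2 -10.9   7.4]
(190, 560) [ 40.2  44.  124.3] [ -4.6 -11.2   4.2]
(270, 570) [ 39.2  52.6 126. ] [  4.  -10.9   2.3]
(190, 640) [ 28.3  44.5 139. ] [ -4.1 -11.  -14.7]
[[311.25981858 206.1011139 ]] (316.25, 205.5)
[-88.58362191  47.95800194 191.27595969]
```

send_rows(dp=[[6,3,-8],[11,5,-15],[11,5,-15]], rot=[[0,0,0],[0,0,0],[0,0,0]])

```text
time: 2.3
tool_pos: [542.5, 390.4, 121.0]
tcp_rot: [140.1, -0.0, 117.2]
ft_force: [0.2, -1.1, -0.4]
finger_gap: -0.2
```

```bash
python3 w.py 3; python3 - <<'E'
from h import *
d=dict(np.load("wrist3.npz"));d["world_from_camera"]=wT(d)
T=np.linalg.inv(wT(d)@np.linalg.inv(d["T_tool_cam"]))
for V in range(195,252,4):
    w=world(d,316,V);print(V,loc(w).round(1),(T@np.r_[w,1])[:3].round(1))
E
```

```text
2.3 [ 58.3  46.9 121. ] [542.5 390.4 121. ] [ 0.23 -1.1  -0.37]
195 [47.9 45.9 89.8] [ -0.9 -28.   17.3]
199 [49.4 45.9 91. ] [ -0.9 -26.1  17.3]
203 [53.6 45.9 90.4] [ -1.  -23.3  20.4]
207 [54.4 45.9 92.1] [ -1.  -21.5  19.6]
211 [55.  45.9 94. ] [ -1.  -19.9  18.5]
215 [56.6 45.9 95.2] [ -1.  -17.9  18.7]
219 [57.7 45.9 96.7] [ -1.  -16.   18.2]
223 [60.6 45.9 97.3] [ -1.  -13.5  19.6]
227 [100.9  45.8  76.5] [-1.1  4.1 61.4]
231 [100.8  45.8  79.4] [-1.1  5.9 59.1]
235 [103.1  45.8  81. ] [-1.1  8.6 59.4]
239 [ 53.8  45.9 109.3] [ -0.9 -11.    6. ]
243 [ 49.6  46.  113.4] [ -0.9 -11.6   0.1]
247 [ 48.3  46.  115.9] [ -0.9 -11.   -2.6]
251 [ 45.5  46.  119.1] [ -0.9 -11.1  -6.8]
```

View pics/w3c.png

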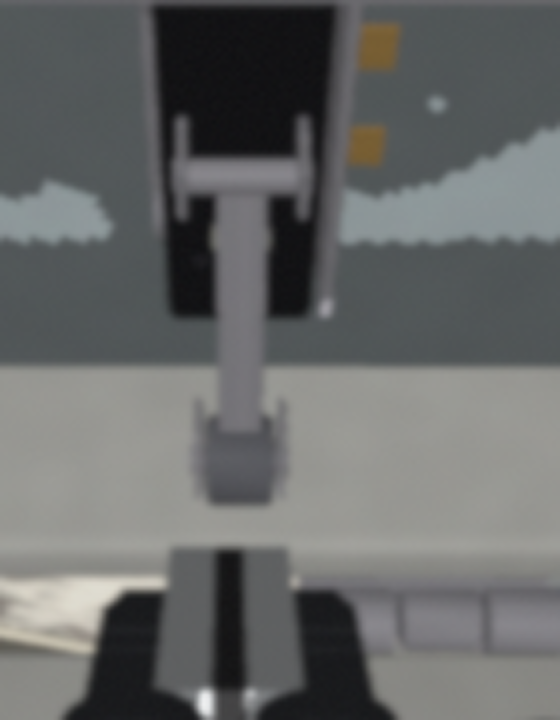

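send_rows(dp=[[-0.5,1,-3],[-0.5,1,-5],[-0.5,1,-5]], rot=[[0,0,0],[0,0,0],[0,0,0]])

```text
time: 2.72
tool_pos: [541.8, 391.4, 116.0]
tcp_rot: [140.1, -0.0, 117.2]
ft_force: [-0.2, 0.0, -0.5]
finger_gap: -0.4
```

send_rows(dp=[[0,0,-1],[0,0,-1]], rot=[[0,0,0],[0,0,0]])

```text
time: 2.98
tool_pos: [542.0, 391.5, 115.3]
tcp_rot: [140.0, -0.0, 117.2]
ft_force: [-0.1, 0.3, 0.2]
finger_gap: -0.0
```

send_rows(dp=[[0,0,-1],[0,0,-1]], rot=[[0,0,0],[0,0,0]])

```text
time: 3.22
tool_pos: [542.0, 391.5, 114.2]
tcp_rot: [140.0, -0.0, 117.2]
ft_force: [0.3, -0.1, 0.0]
finger_gap: 0.2
```

send_rows(dp=[[0,0,-1],[0,0,-1]], rot=[[0,0,0],[0,0,0]])

```text
time: 3.48
tool_pos: [541.9, 391.5, 113.1]
tcp_rot: [140.0, -0.0, 117.2]
ft_force: [0.5, 0.9, -0.4]
finger_gap: -0.0
```

```bash
python3 w.py 4
```

```text
3.475 [ 58.3  48.1 113.1] [541.9 391.5 113.1] [ 0.49  0.94 -0.42]
```

View pics/w4c.png

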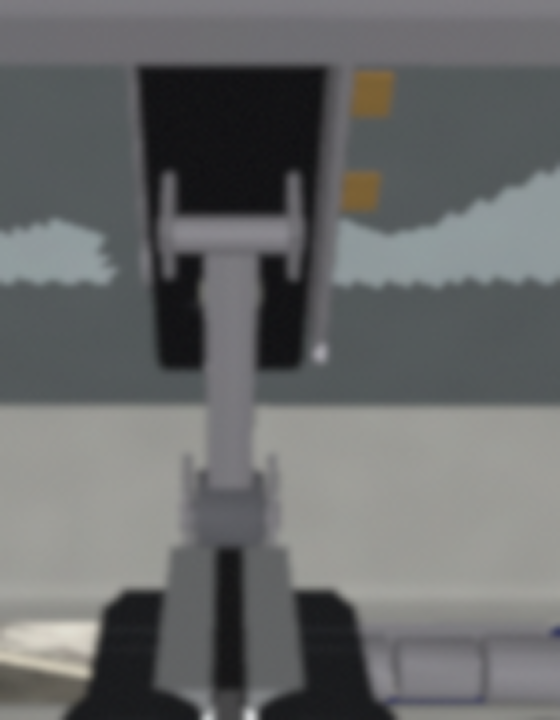

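send_rows(dp=[[0,0,-1],[0,0,-1]], rot=[[0,0,0],[0,0,0]])

```text
time: 3.78
tool_pos: [542.2, 391.6, 112.6]
tcp_rot: [140.0, -0.0, 117.2]
ft_force: [0.7, -0.3, 1.9]
finger_gap: 0.1
```

send_rows(dp=[[0,0,-1],[0,0,-1]], rot=[[0,0,0],[0,0,0]])

```text
time: 4.03
tool_pos: [542.1, 391.5, 111.3]
tcp_rot: [140.0, -0.0, 117.2]
ft_force: [0.1, 0.4, 2.0]
finger_gap: 0.1
```

send_rows(dp=[[0,0,-1],[0,0,-1]], rot=[[0,0,0],[0,0,0]])

```text
time: 4.28
tool_pos: [542.0, 391.5, 110.2]
tcp_rot: [140.0, -0.0, 117.2]
ft_force: [-0.5, -0.1, 2.5]
finger_gap: 0.1
```

send_rows(dp=[[0,0,-1],[0,0,-1]], rot=[[0,0,0],[0,0,0]])

```text
time: 4.53
tool_pos: [542.0, 391.5, 109.2]
tcp_rot: [140.0, -0.0, 117.2]
ft_force: [-0.3, -0.5, 1.5]
finger_gap: -0.1
```

send_rows(dp=[[0,0,-1],[0,0,-1]], rot=[[0,0,0],[0,0,0]])

```text
time: 4.78
tool_pos: [542.1, 391.5, 108.4]
tcp_rot: [140.0, -0.0, 117.2]
ft_force: [0.1, 0.3, 2.2]
finger_gap: -0.1
```

send_rows(dp=[[0,0,-1],[0,0,-1]], rot=[[0,0,0],[0,0,0]])

```text
time: 5.03
tool_pos: [541.9, 391.4, 107.0]
tcp_rot: [140.0, -0.0, 117.2]
ft_force: [-0.0, -0.2, 2.8]
finger_gap: -0.1
```

```bash
python3 w.py 5; python3 - <<'E'
from bench import r
for _ in range(3): print(r.sense()["ft_force"].round(2))
E
```

```text
5.025 [ 58.2  48.1 107. ] [541.9 391.4 107. ] [-0.01 -0.16  2.81]
[-0.23 -0.37  1.94]
[-0.23 -0.37  1.94]
[-0.23 -0.37  1.94]
```

View pics/w5c.png

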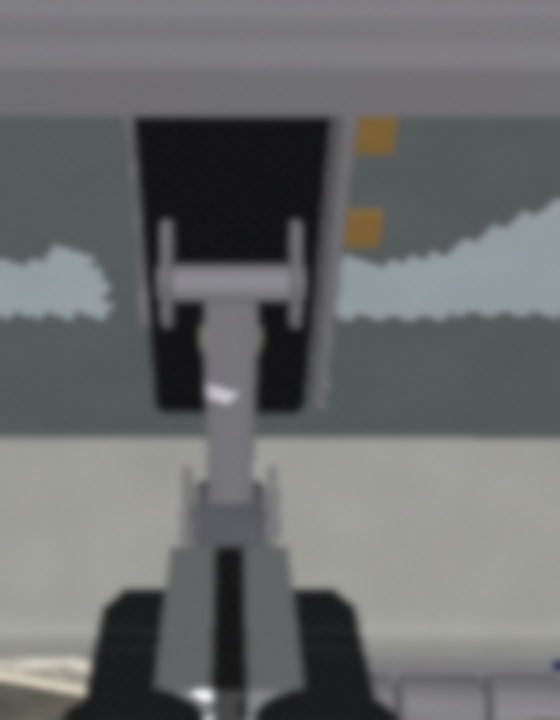

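```bash
cat > q.py <<'E'
from h import *
import sys
d4=dict(np.load("wrist4.npz"));d4["world_from_camera"]=wT(d4)
d5=dict(np.load(sys.argv[1]));d5["world_from_camera"]=wT(d5)
p=np.load("p.npy");C=np.array([60.3,48,92.]);P=C-[39,0,9]
b=proj(d4,tw(p,C))[0];bp=proj(d4,tw(p,P))[0];ap=proj(d5,tw(p,P))[0]
print("pivot shift crop px",((ap-bp)*4).round(1))
for q in (0,.05,.1,.12,.14,.165,.19,.21,.23,.25,.285):
    a=np.array([39*np.cos(q)+9*np.sin(q),0,9*np.cos(q)-39*np.sin(q)])+P
    print(q,"roller shift",((proj(d5,tw(p,a))[0]-b)*4).round(1))
E
python3 q.py wrist5.npz
```

```text
pivot shift crop px [ 0.2 48.5]
0 roller shift [ 0.2 46.1]
0.05 roller shift [ 0.1 32.7]
0.1 roller shift [ 0.1 19.1]
0.12 roller shift [ 0.1 13.5]
0.14 roller shift [0.1 7.9]
0.165 roller shift [0.  0.9]
0.19 roller shift [ 0.  -6.2]
0.21 roller shift [  0. -12.]
0.23 roller shift [ -0.  -17.7]
0.25 roller shift [ -0.  -23.5]
0.285 roller shift [ -0.  -33.7]
```

send_rows(dp=[[0,0,-0.7],[0,0,-1.4],[0,0,-2],[0,0,-2.6],[0,0,-2.6]], rot=[[0,0,0],[0,0,0],[0,0,0],[0,0,0],[0,0,0]])

```text
time: 5.7
tool_pos: [541.9, 391.5, 104.5]
tcp_rot: [140.0, -0.0, 117.2]
ft_force: [-1.3, -0.5, 1.7]
finger_gap: -0.1
```

```bash
python3 w.py 6;python3 q.py wrist6.npz; python3 - <<'E'
from h import *
im=[cv2.imread(f"pics/w{k}c.png")[150:620,100:400] for k in (4,6)]
cv2.imwrite("pics/cmp46.png",np.hstack(im))
E
```

```text
5.7 [ 58.3  48.1 104.5] [541.9 391.5 104.5] [-1.29 -0.46  1.68]
pivot shift crop px [ 0.2 69.2]
0 roller shift [ 0.2 65.9]
0.05 roller shift [ 0.1 52.1]
0.1 roller shift [ 0.1 38.1]
0.12 roller shift [ 0.1 32.5]
0.14 roller shift [ 0.  26.8]
0.165 roller shift [ 0.  19.6]
0.19 roller shift [ 0.  12.3]
0.21 roller shift [-0.   6.5]
0.23 roller shift [-0.   0.6]
0.25 roller shift [-0.  -5.3]
0.285 roller shift [ -0.1 -15.7]
```

View pics/cmp46.png

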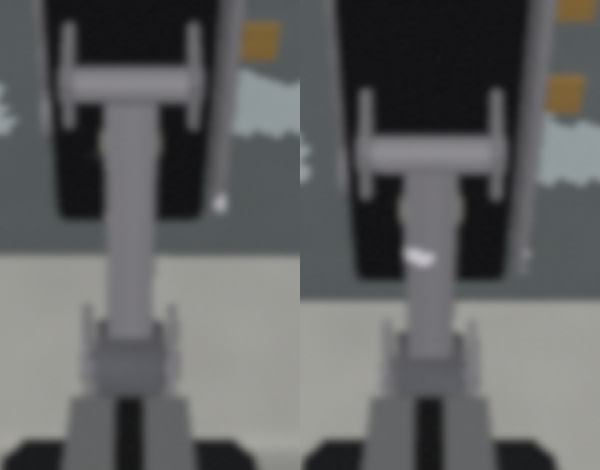

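send_rows(dp=[[0,0,-0.7],[0,0,-1.4],[0,0,-1.4]], rot=[[0,0,0],[0,0,0],[0,0,0]])

```text
time: 6.12
tool_pos: [541.9, 391.4, 103.1]
tcp_rot: [140.0, -0.0, 117.2]
ft_force: [-0.7, -1.2, 1.5]
finger_gap: 0.2
```

```bash
python3 w.py 7;python3 q.py wrist7.npz; python3 - <<'E'
from h import *
im=[cv2.imread(f"pics/w{k}c.png")[150:620,100:400] for k in (4,7)]
cv2.imwrite("pics/cmp47.png",np.hstack(im))
E
```

```text
6.125 [ 58.2  48.  103.1] [541.9 391.4 103.1] [-0.71 -1.23  1.51]
pivot shift crop px [ 0.7 81.2]
0 roller shift [ 0.6 77.2]
0.05 roller shift [ 0.5 63.3]
0.1 roller shift [ 0.5 49.1]
0.12 roller shift [ 0.4 43.4]
0.14 roller shift [ 0.4 37.6]
0.165 roller shift [ 0.4 30.3]
0.19 roller shift [ 0.4 23. ]
0.21 roller shift [ 0.4 17.1]
0.23 roller shift [ 0.3 11.2]
0.25 roller shift [0.3 5.2]
0.285 roller shift [ 0.3 -5.3]
```

View pics/cmp47.png

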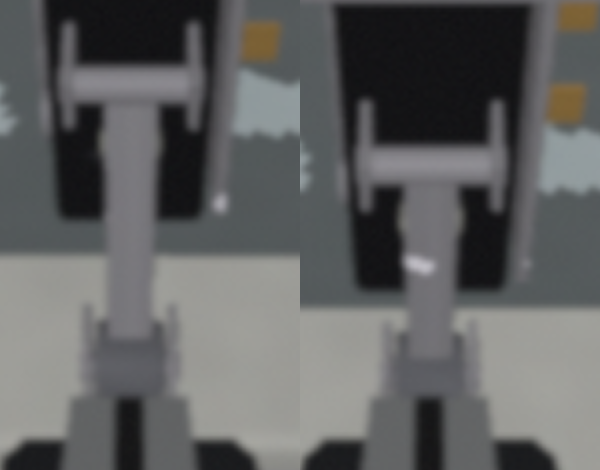

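send_rows(dp=[[0,0,4],[0,0,10],[-6,-3,22],[-20,-10,45],[-46,-24,80]], rot=[[0,0,0],[0,0,0],[0,0,0],[0,0,0],[0,0,0]])

```text
time: 6.8
tool_pos: [495.2, 366.8, 182.9]
tcp_rot: [140.2, 0.0, 117.2]
ft_force: [0.8, 0.7, 1.2]
finger_gap: 0.6
```

```bash
python3 w.py 8;python3 - <<'E'
from h import *
from bench import r
d=dict(np.load("wrist8.npz"));d["world_from_camera"]=wT(d)
print(proj(d,tw(np.load("p.npy"),[[60.3,48,92],[62,48,84]])))
print((r.sense()["tcp_rot"]))
E
```

```text
6.8 [  5.5  47.5 182.9] [495.2 366.8 182.9] [0.84 0.68 1.22]
[[318.3456691  179.6516357 ]
 [318.30821933 172.54414952]]
[ 1.39732396e+02 -5.95775583e-02  1.17202820e+02]
```

View pics/wrist8.png

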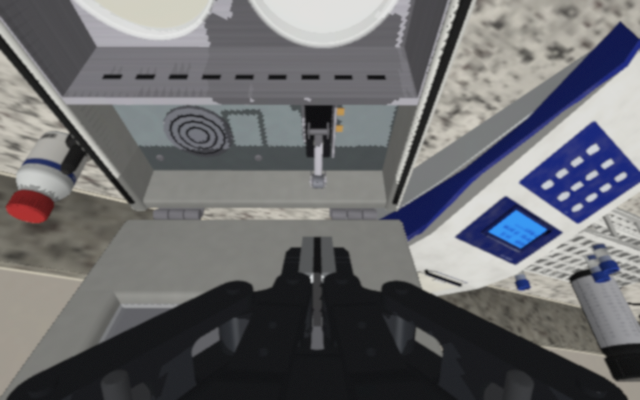

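send_rows(dp=[[-18,-9,50],[-31,-16,105],[-28,-20,150],[-15,-22,187],[0,-22,187]], rot=[[0,0,0],[-0.08,0.155,0],[-0.16,0.31,0],[-0.24,0.465,0],[-0.319,0.621,0]])

```text
time: 7.48
tool_pos: [496.8, 346.3, 377.3]
tcp_rot: [178.1, -0.0, 117.2]
ft_force: [0.4, 0.2, 0.5]
finger_gap: -0.2
```

```bash
python3 - <<'E'
from h import *
from bench import r
s=r.sense();print(s["time"],s["joint_pos"].round(1),loc(s["tool_pos"]).round(1),s["tcp_rot"].round(1),np.degrees((Rtool(0)*Rnow(s).inv()).as_rotvec()).round(2))
E
```

```text
7.475 [ 30.1   5.7  73.6  -0.   98.8 -87.2] [ -2.5  28.5 377.3] [178.1  -0.  117.2] [-0.93  1.7  -0.02]
```

send_rows(dp=[[30,6,0],[60,11,0],[86,16,0],[86,16,0]], rot=[[0,0,0],[0,0,0],[0,0,0],[0,0,0]])

```text
time: 7.98
tool_pos: [582.7, 361.2, 368.7]
tcp_rot: [178.5, 0.0, 117.1]
ft_force: [-1.4, -0.3, 0.2]
finger_gap: 0.0
```

```bash
python3 w.py 9;python3 - <<'E'
from h import *
from bench import r,vision
d=vision.snapshot("scene");np.savez("scene9.npz",**d);crop(d,200,20,440,220,3,"pics/s9.png")
d=dict(np.load("wrist9.npz"));d["world_from_camera"]=wT(d)
print(proj(d,tw(np.load("p.npy"),np.vstack([lidpt([[233,-50,-2],[233,50,-2],[233,-50,14],[233,50,14],[213,0,14]],1.246)]))).round())
T=np.linalg.inv(wT(d)@np.linalg.inv(d["T_tool_cam"]))
c=cloud(d,0,0,640,400);l=c.copy();p=np.load("p.npy");l[:,:2]=(c[:,:2]-p[:2])@Tinc(p)[:2,:2]
m=(l[:,2]>285)&(l[:,2]<335)&(abs(l[:,1])<60);
for y0 in range(-60,60,20):
    q=l[m&(l[:,1]>y0)&(l[:,1]<y0+20)]
    if len(q): print(y0,len(q),q.min(0).round(1),q.max(0).round(1))
E
```

```text
7.975 [ 80.7   2.5 368.7] [582.7 361.2 368.7] [-1.36 -0.3   0.15]
[[224. 148.]
 [402. 148.]
 [224. 176.]
 [402. 176.]
 [314. 179.]]
-60 1156 [ 34.5 -60.  285. ] [ 58.9 -40.  316.3]
-40 1163 [ 34.6 -40.  285. ] [ 58.9 -20.  316.3]
-20 1917 [ -3.9 -20.  285.2] [ 58.9  -0.  328.5]
0 2075 [-3.400e+00  1.000e-01  2.857e+02] [ 58.8  20.  328.5]
20 1150 [ 34.2  20.  285.1] [ 59.   40.  319.1]
40 1161 [ 34.8  40.  285.6] [ 58.9  60.  316.4]
```

View pics/wrist9.png

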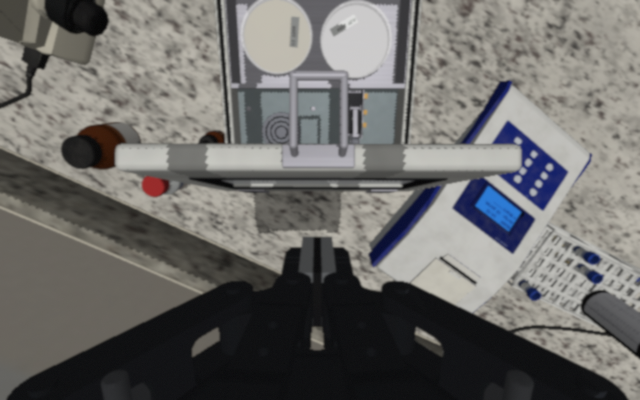

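View pics/s9.png

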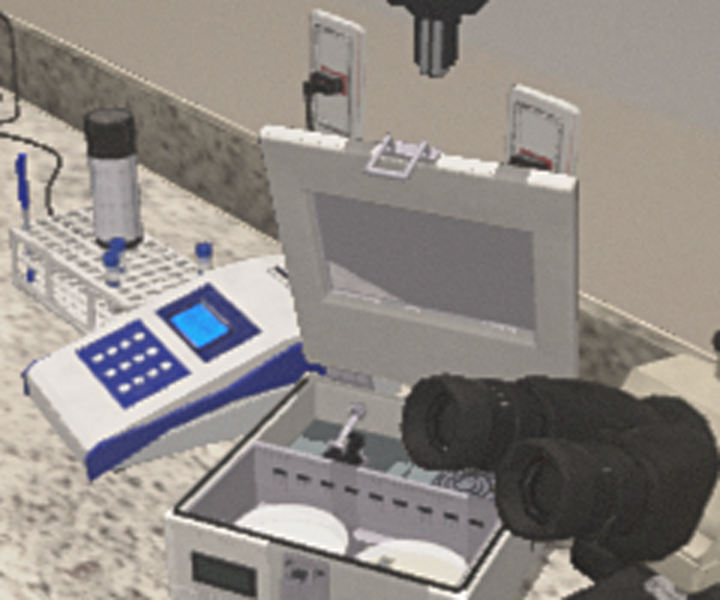

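send_rows(dp=[[0,0,-30],[0,0,-64],[0,0,-64]], rot=[[0,0,0],[-0.012,0.025,0],[-0.012,0.025,0]])

```text
time: 8.45
tool_pos: [579.6, 360.7, 301.0]
tcp_rot: [-179.5, -0.0, 117.2]
ft_force: [-0.2, 0.5, -0.9]
finger_gap: -0.2
```

```bash
python3 - <<'E'
from h import *
from bench import r
s=r.sense();t=s["tool_pos"];print(s["time"],t,loc(t).round(1),s["tcp_rot"].round(1),s["ft_force"].round(1))
p=np.load("p.npy")
for a in np.r_[1.246,np.arange(1.2,-0.01,-.05)]:
    q=lidpt([208,0,14],a)[0]+[8,2.5,14];w=tw(p,q)[0];print(round(a,3),(w-t).round(1),w.round(1))
E
```

```text
8.45 [579.63806883 360.68518599 301.03687701] [ 77.7   3.5 301. ] [-179.5   -0.   117.2] [-0.2  0.5 -0.9]
1.246 [-8.3 -5.4  4.6] [571.3 355.3 305.6]
1.2 [-16.5  -9.6   1.9] [563.1 351.1 302.9]
1.15 [-25.3 -14.1  -1.5] [554.3 346.6 299.6]
1.1 [-33.9 -18.5  -5.3] [545.7 342.2 295.7]
1.05 [-42.3 -22.8  -9.6] [537.3 337.9 291.4]
1.0 [-50.6 -27.1 -14.4] [529.1 333.6 286.6]
0.95 [-58.6 -31.2 -19.7] [521.1 329.5 281.3]
0.9 [-66.3 -35.2 -25.4] [513.3 325.5 275.6]
0.85 [-73.8 -39.  -31.5] [505.8 321.7 269.5]
0.8 [-81.1 -42.7 -38.1] [498.6 318.  263. ]
0.75 [-88.  -46.3 -45. ] [491.7 314.4 256. ]
0.7 [-94.6 -49.7 -52.3] [485.1 311.  248.7]
0.65 [-100.8  -52.9  -60. ] [478.8 307.8 241. ]
0.6 [-106.7  -55.9  -68. ] [472.9 304.8 233. ]
0.55 [-112.3  -58.8  -76.4] [467.3 301.9 224.7]
0.5 [-117.5  -61.4  -85. ] [462.2 299.2 216. ]
0.45 [-122.3  -63.9  -94. ] [457.4 296.8 207.1]
0.4 [-126.6  -66.2 -103.1] [453.  294.5 197.9]
0.35 [-130.6  -68.2 -112.6] [449.  292.5 188.5]
0.3 [-134.1  -70.  -122.2] [445.5 290.7 178.8]
0.25 [-137.3  -71.6 -132. ] [442.4 289.1 169. ]
0.2 [-139.9  -73.  -142. ] [439.7 287.7 159. ]
0.15 [-142.2  -74.1 -152.1] [437.5 286.6 148.9]
0.1 [-143.9  -75.  -162.3] [435.7 285.6 138.7]
0.05 [-145.2  -75.7 -172.7] [434.4 285.  128.4]
-0.0 [-146.1  -76.2 -183. ] [433.5 284.5 118. ]
```

send_rows(dp=[[-8,-5,1],[-16,-9,0],[-25,-14,-2],[-34,-18,-6],[-42,-23,-10]], rot=[[0,0,0],[0,0,0],[0,0,0],[0,0,0],[0,0,0]])

```text
time: 9.07
tool_pos: [539.7, 338.7, 298.4]
tcp_rot: [179.7, -0.0, 117.2]
ft_force: [2.3, 1.7, 3.8]
finger_gap: 0.0
```

```bash
cat > sc.py <<'E'
from h import *
from bench import r,vision
import sys
s=r.sense();t=s["tool_pos"];print(s["time"],t.round(1),loc(t).round(1),s["ft_force"].round(1))
d=vision.snapshot(sys.argv[2]);np.savez(f"{sys.argv[2]}{sys.argv[1]}.npz",**d);crop(d,200,20,440,260,2.5,f"pics/s{sys.argv[1]}.png")
E
python3 sc.py 10 scene
```

```text
9.075 [539.7 338.7 298.4] [ 32.2   2.2 298.4] [2.3 1.7 3.8]
```

View pics/s10.png

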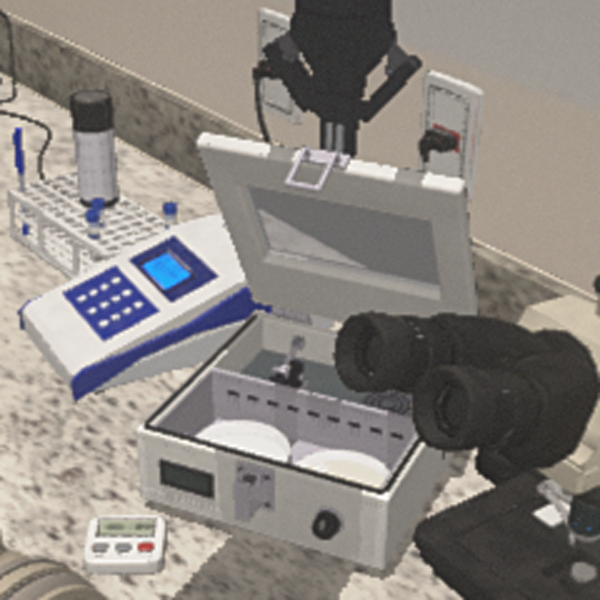

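send_rows(dp=[[-8,-4,-6],[-16,-8,-12],[-24,-12,-18],[-31,-16,-25],[-39,-20,-32]], rot=[[0,0,0],[0,0,0],[0,0,0],[0,0,0],[0,0,0]])

```text
time: 9.75
tool_pos: [500.1, 318.2, 263.6]
tcp_rot: [180.0, -0.0, 117.2]
ft_force: [-0.1, 1.2, 1.8]
finger_gap: 0.1
```

```bash
python3 sc.py 11 scene
```

```text
9.75 [500.1 318.2 263.6] [-12.4   2.  263.6] [-0.1  1.2  1.8]
```

View pics/s11.png

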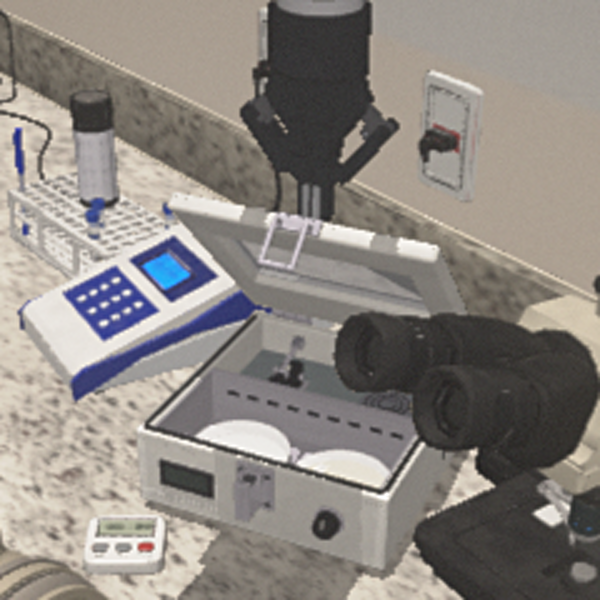

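send_rows(dp=[[-7,-4,-7],[-13,-7,-14],[-20,-10,-22],[-26,-13,-30],[-31,-16,-38]], rot=[[0,0,0],[0,0,0],[0,0,0],[0,0,0],[0,0,0]])

```text
time: 10.42
tool_pos: [469.2, 302.3, 225.6]
tcp_rot: [180.0, -0.0, 117.2]
ft_force: [-0.8, 1.1, 2.3]
finger_gap: 0.2
```

send_rows(dp=[[-5,-3,-9],[-10,-5,-18],[-14,-7,-27],[-18,-9,-36],[-22,-11,-46]], rot=[[0,0,0],[0,0,0],[0,0,0],[0,0,0],[0,0,0]])

```text
time: 11.05
tool_pos: [447.6, 291.4, 179.6]
tcp_rot: [179.9, -0.0, 117.2]
ft_force: [1.0, -0.4, 2.1]
finger_gap: 0.1
```

```bash
python3 sc.py 12 scene
```

```text
11.05 [447.6 291.4 179.6] [-71.4   2.2 179.6] [ 1.  -0.4  2.1]
```

View pics/s12.png

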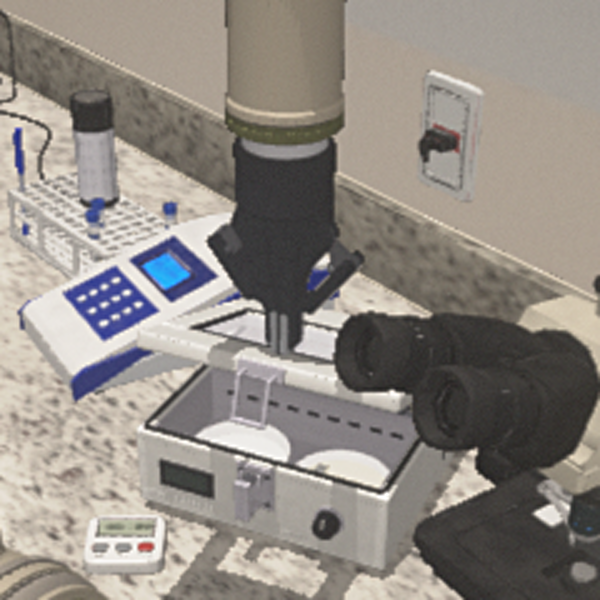

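send_rows(dp=[[-3,-2,-10],[-6,-3,-20],[-8,-4,-29],[-9,-5,-34]], rot=[[0,0,0],[0,0,0],[0,0,0],[0,0,0]])

```text
time: 11.6
tool_pos: [438.5, 286.6, 145.5]
tcp_rot: [179.9, -0.0, 117.2]
ft_force: [0.2, 1.4, 2.5]
finger_gap: 0.1
```

send_rows(dp=[[0,0,-3],[-1,0,-6],[-1,0,-9],[-1,-1,-12],[-2,-1,-15]], rot=[[0,0,0],[0,0,0],[0,0,0],[0,0,0],[0,0,0]])

```text
time: 12.22
tool_pos: [437.0, 286.0, 132.0]
tcp_rot: [179.9, -0.1, 117.2]
ft_force: [-2.5, -1.2, 8.6]
finger_gap: -0.2
```

send_rows(dp=[[0,0,-2],[0,0,-4],[0,0,-6]], rot=[[0,0,0],[0,0,0],[0,0,0]])

```text
time: 12.6
tool_pos: [436.4, 285.6, 125.8]
tcp_rot: [180.0, -0.0, 117.2]
ft_force: [-6.9, -2.4, 9.0]
finger_gap: 0.5
```

```bash
python3 sc.py 13 scene
```

```text
12.6 [436.4 285.6 125.8] [-84.    2.2 125.8] [-6.9 -2.4  9. ]
```

View pics/s13.png

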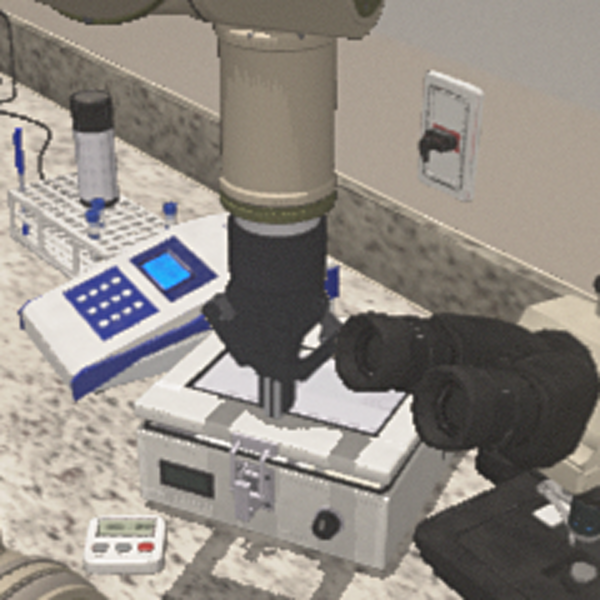

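send_rows(dp=[[-2,-1,-2],[-2,-1,-4]], rot=[[0,0,0],[0,0,0]])

```text
time: 12.9
tool_pos: [435.8, 285.3, 122.3]
tcp_rot: [179.7, -0.0, 117.2]
ft_force: [1.5, 1.2, 2.5]
finger_gap: -0.1
```

send_rows(dp=[[0,0,-1],[0,0,-2]], rot=[[0,0,0],[0,0,0]])

```text
time: 13.15
tool_pos: [434.8, 284.6, 119.1]
tcp_rot: [179.9, -0.0, 117.2]
ft_force: [0.2, 0.9, 1.5]
finger_gap: -0.1
```

send_rows(dp=[[0,0,-1],[0,0,-1]], rot=[[0,0,0],[0,0,0]])

```text
time: 13.4
tool_pos: [434.7, 284.4, 118.0]
tcp_rot: [180.0, -0.0, 117.2]
ft_force: [1.6, 0.6, 2.1]
finger_gap: -0.0
```

send_rows(dp=[[0,0,-1],[0,0,-1]], rot=[[0,0,0],[0,0,0]])

```text
time: 13.65
tool_pos: [434.7, 284.5, 117.9]
tcp_rot: [179.9, -0.0, 117.2]
ft_force: [-3.5, -1.2, 8.8]
finger_gap: 0.2
```

send_rows(dp=[[0,0,-1],[0,0,-1]], rot=[[0,0,0],[0,0,0]])

```text
time: 13.9
tool_pos: [434.7, 284.5, 117.8]
tcp_rot: [179.9, -0.0, 117.2]
ft_force: [-7.1, -3.8, 17.6]
finger_gap: -0.3
```

```bash
python3 sc.py 14 scene
```

```text
13.9 [434.7 284.5 117.8] [-86.    2.  117.8] [-7.1 -3.8 17.6]
```

View pics/s14.png

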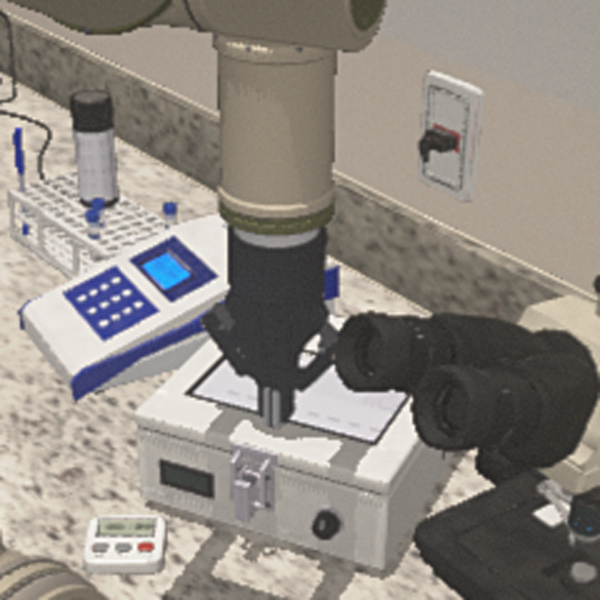

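send_rows(dp=[[0,0,-0.5],[0,0,-0.5],[0,0,6],[0,0,30],[0,0,80]], rot=[[0,0,0],[0,0,0],[0,0,0],[0,0,0],[0,0,0]])

```text
time: 14.58
tool_pos: [432.6, 283.4, 193.9]
tcp_rot: [-179.7, -0.0, 117.2]
ft_force: [1.7, -0.2, 0.0]
finger_gap: -0.2
```

send_rows(dp=[[-40,30,20],[-80,60,40],[-120,90,60],[-120,90,60]], rot=[[0,0,0],[0,0,0],[0,0,0],[0,0,0]])

```text
time: 15.08
tool_pos: [312.9, 376.6, 257.9]
tcp_rot: [179.8, -0.1, 117.4]
ft_force: [0.3, 0.7, -0.4]
finger_gap: -0.0
```

```bash
python3 w.py 15; python3 - <<'E'
from h import *
from bench import vision
p=np.load("p.npy")
for n in ("scene","side"):
    d=vision.snapshot(n);np.savez(f"{n}15.npz",**d);crop(d,(230,240)[n=="side"],130,380,280,5,f"pics/{n}15c.png")
    c=cloud(d,200,80,440,300);l=c.copy();l[:,:2]=(c[:,:2]-p[:2])@Tinc(p)[:2,:2]
    for x0 in (-110,-95,-80,60,90):
        m=(abs(l[:,0]-x0)<6)&(l[:,1]>-90)&(l[:,1]<100)&(l[:,2]>60);print(n,x0,np.median(l[m][:,2]).round(1) if m.any() else None,m.sum())
E
```

```text
15.075 [-152.2  139.6  257.9] [312.9 376.6 257.9] [ 0.32  0.73 -0.39]
scene -110 105.3 345
scene -95 105.3 295
scene -80 105.6 257
scene 60 105.3 106
scene 90 106.0 90
side -110 103.6 276
side -95 103.7 247
side -80 104.0 203
side 60 103.8 165
side 90 104.2 139
```

View pics/scene15c.png

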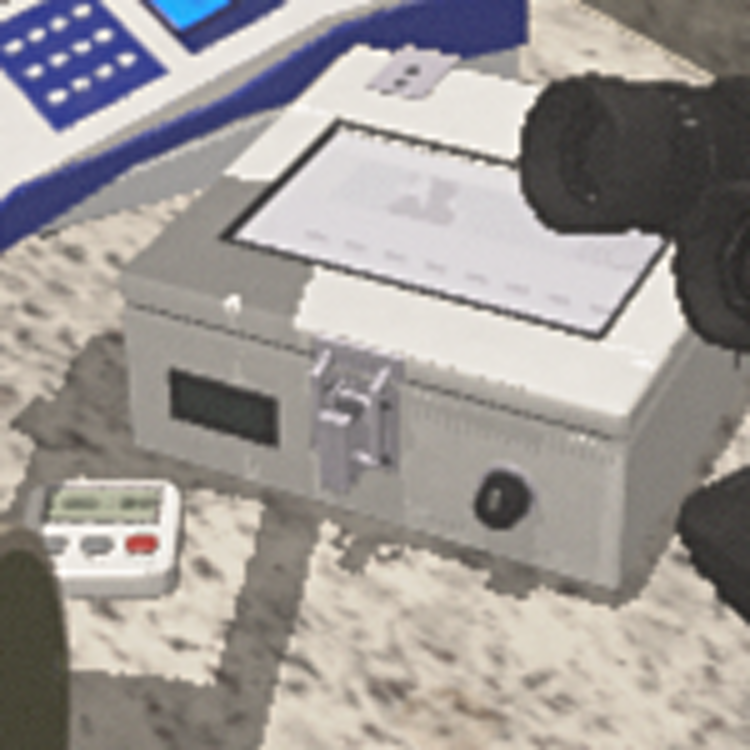

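View pics/side15c.png

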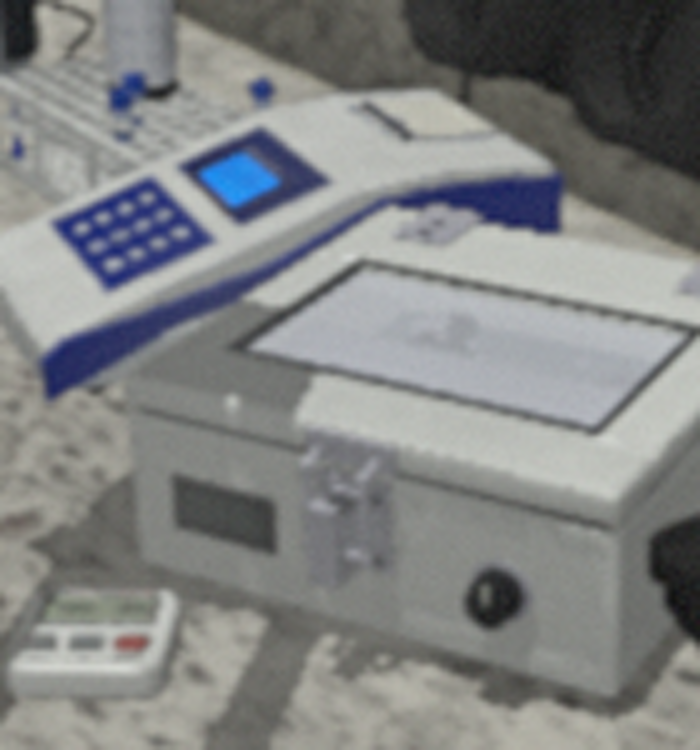

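View pics/wrist15.png

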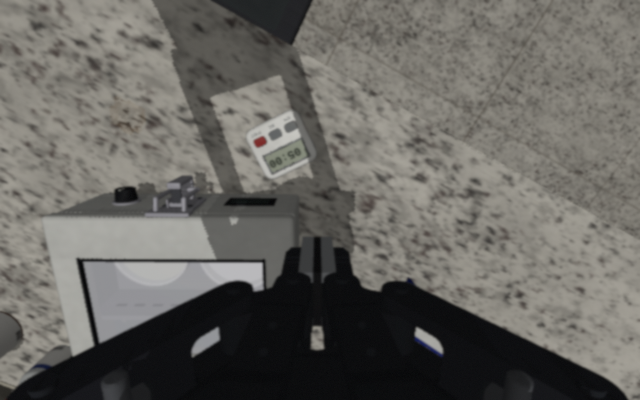

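```bash
python3 - <<'E'
from h import *
p=np.load("p.npy")
d=dict(np.load("scene15.npz"));z=dict(np.load("scene0.npz"))
d["pixels"]=d["pixels"].copy()
print(proj(d,tw(p,[[-133,0,77],[-133,0,56],[-133,15,56],[-133,-15,56]])).round(1))
ims=[]
for e in (z,d): ims.append(cv2.resize(e["pixels"][190:235,285:320,::-1],None,fx=11,fy=11,interpolation=cv2.INTER_CUBIC))
cv2.imwrite("pics/catch.png",np.hstack(ims))
e=np.load("wrist15.npz");cv2.imwrite("pics/catchw.png",cv2.resize(e["pixels"][160:230,130:230,::-1],None,fx=7,fy=7,interpolation=cv2.INTER_CUBIC))
E
```

```text
[[300.9 212.3]
 [301.  220.5]
 [294.4 218.6]
 [307.6 222.4]]
```

View pics/catch.png

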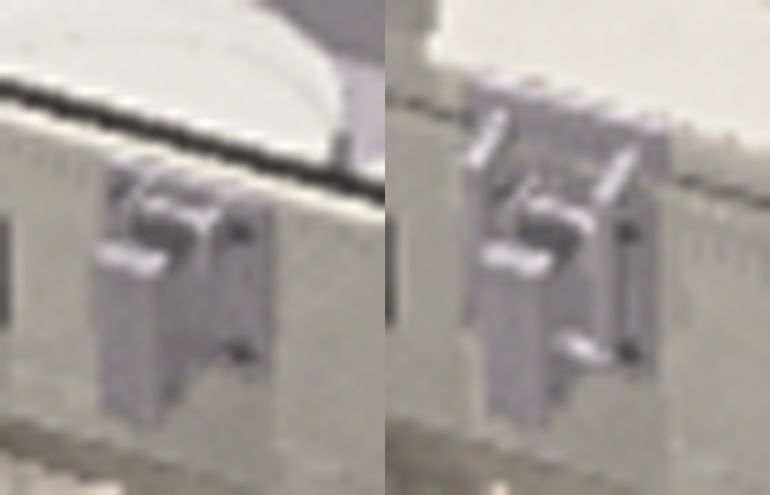

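View pics/catchw.png

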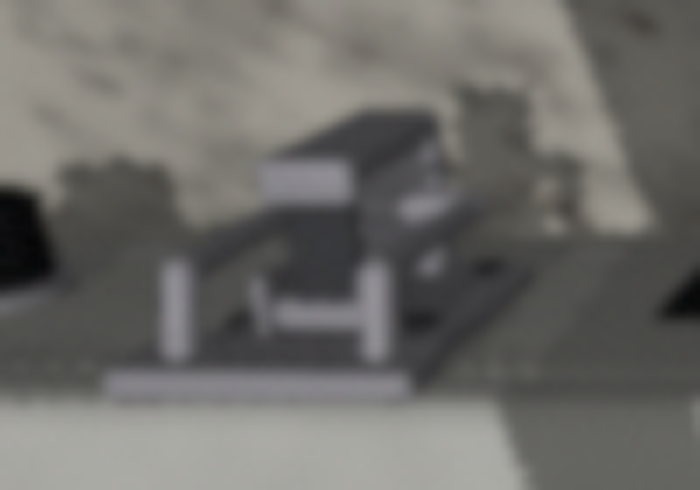

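```bash
python3 - <<'E'
from bench import r,job
s=r.sense();print(s["time"],s["ft_force"].round(1));print(job.hand_in())
E
```

```text
15.225 [-0.4 -0.2  0.3]
the job is handed in; nothing more can be done
None
```

I pressed the switch and let it spring back, then closed and latched the lid. I handed the job in at 15.2 s with the arm clear of everything.

- **Switch:** I pressed the roller down from first contact with the closed fingertips, with the lid still open. The tool readings put the travel at about 9 mm and the wrist pictures at about 8 mm. Both are past the 6.6 mm click and short of the 11.4 mm overtravel. I could not see the click itself in the force readings because they are noisy (about ±0.7 N), so it rests on these travel estimates and the low force at the end (about 1.5 N). After I lifted off, the roller was back at its free position.
- **Lid:** I swung it down from its outer face. The resistance peaked around 9–11 N, dropped as the loop passed the gate, then rose to about 18 N at a hard stop. After release the outer face lies flat at 104–105 mm from front to back, and it should be 104 mm.
- **Catch:** The pictures show the loop's bar low inside the hook, with the gate above it looking level, as it did at the start.
- **Dishes, timer and bottle:** Both dishes are visible through the window. The timer looks undisturbed. I saw the bottle once behind the lid but did not check it again at the end; the tool never went near it.

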